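# Turn a nest box onto its back over the stop strip

## Robot

A 6-joint arm with a two-finger parallel gripper is mounted at the origin on a cart in front of the work surface, level with it; the furniture and walls round the work are solid. World frame = base frame: x ahead of the robot, y to its left, z up, the work surface at z = 0. Lengths are in m, angles in rad, forces in N, time in s.
With the tool pointing down it reaches from about 0.3 to 0.875 m from the base axis. Payload 6.4 kg.
Tool frame: the origin (TCP) lies at the very end of the fingers, on their centre line; the grasp point (between the pads) lies 19 mm behind it (r.tcp_to_grasp is the distance from the TCP to the grasp point, in m); z points along the fingers, y is the line along which they close (so a half turn about z gives the same grasp; the last joint's range is limited). The gripper opens to 88 mm and grips with 3 to 60 N. Pads are 18 mm wide; open, the fingers measure 123 mm over their backs; the gripper's body (75 mm by 187 mm) begins 45 mm behind the grasp point.
Start: joints at [0.973, 0.181, 1.607, -0, 1.354, -0.206], TCP at [0.22, 0.531, 0.239] pointing down, gripper open.
Joint ranges: [-2.99, 2.99], [-0.89, 2.07], [0.3, 2.58], [-1.14, 4.28], [0, 2.63], [-3.12, 3.12]. Speed limits (rad/s): [2.57, 2.57, 3.01, 3.14, 3.14, 3.14].

## Interface

Orientations are given as a rotation vector (axis times angle).
In Python, from workcell import r gives the robot as it stands. Calls block until the motion is done:
- r.move_to(position, orientation): joint-space move of the TCP to a pose.
- r.move_straight(position, rate=0.15, frame=None, threshold=None): straight line of the TCP; frame=None keeps the orientation; rate is the mean speed in m/s. With threshold (N) it stops when the force on the tool has changed by that much, and returns True; else False.
- r.movej(angles): joint-space move.
- r.release() and r.gripper_close(grasp_force=None): open the fingers fully, or close them until they stop; grasp_force is the grip in N (None keeps the last).
- r.sleep(seconds).
- r.ik(position, orientation): joint angles nearest the present ones, or None.
- r.read_state(): the state.
- r.snapshot(name): name is "side" or "top" or "wrist"; returns the picture (400x640x3 uint8, red, green, blue); there is no depth.
- r.calibration(name): a dict with "fx", "fy", "cx", "cy" (pixels), "R" (3x3) and "t" (3): a world point X has camera coordinates R X + t. Camera axes: x right, y down, z forward; pixel columns grow to the right and rows downward; lengths in m; the calibration is good to about 2 mm. A picture is of the moment at which its call begins: read the wrist's pose just before it. calibration takes no time and is no camera call; for the wrist camera it gives the pose at the moment of the call.
A pose or a line that the arm cannot do raises r.IKError and nothing moves.
- r.hand_in(): hands the job in; it is judged then, once.
The state is a dict: "clock": time; "joint_positions": joint angles; "joint_velocities": joint speeds; "effort": joint torques, N m; "ee_pos": TCP position; "ee_rot": TCP orientation; "wrist_force": force on the tool from outside, world axes, zero at the start; "moment": the same for the moment, N m; "opening": finger opening in m; "grasp_force": force on a finger pad.
Only numpy, scipy, OpenCV 4.12 (cv2) and the standard library are available. Lean on these libraries where they do the work, as an engineer would, in place of code of your own. Each camera call takes 0.05 s, during which the arm holds its last target. There are 200 camera calls.

## Task

Slide the upright nest box squarely up against the low dark stop strip of the turning board, then push it high up so that it tips over the strip, away from you, onto its back with the entrance hole facing up. Finally push it on until it drops off the strip, lies flat in the pocket, roughly mid-width on the board, and its top end is snug and square against the tall fence. Leave the paint jar and the birdhouse roof undisturbed.

Things in the scene. Friction and masses are not known exactly. Their poses are not given: they have to be found in the camera images.
- turning_board: Fixed plywood board on the bench, 350 x 220 mm, 12 mm thick, reaching from x = -180 to +170 mm in its frame. Origin: on its underside (bench top), below the near face of the stop strip, mid width; +x runs across the strip to the tall fence (roughly away from the robot), z up. Between strip and fence is a pocket 138 mm long.
- nest_box: Loose closed wooden box, 88 deep (x) x 104 wide (y) x 130 mm tall (z), 0.3-0.55 kg, too big for a gripper. Origin: centre of underside. Front (x = -44) has a 36 mm through-hole centred at z = 80, wall 8 mm; back is x = +44. Starts upright on the board before the strip, front to the robot, 20-50 mm short, up to 0.25 rad off square. Pushed below z = 35 mm it slides without tipping.
- box_foot (a point): Middle of the nest box's lower back edge (x = +44, z = 0 mm in the box's frame), which meets the stop strip. With it there, a push at z = 100 mm or more tips the box over the strip's upper edge; it falls by itself once leaning about 40 degrees.
- box_top (a point): Centre of the nest box's top end (z = 130 mm in its frame), which finally meets the tall fence. Once tipped, the box lies with its back on the strip, its underside facing the robot about 10 mm before the strip's near face, and must be pushed about 30 mm on; it drops off the strip on the way.
- strip (a point): Middle of the upper near edge of the dark stop strip: 200 mm wide, x = 0 to 12 mm in the board's frame, 10 mm high above the board's upper surface.
- fence (a point): Middle of the foot of the tall fence's near face, at the board's upper surface, x = 150 mm in the board's frame. The fence is 200 mm wide, 18 mm thick and 50 mm high.
- paint_jar: Bystander: upright blue paint jar with a red lid, 73 mm diameter, 133 mm tall; origin at the centre of its underside.
- birdhouse_roof: Bystander: pitched wooden roof lying on the bench, 82 x 111 x 56 mm; origin at the centre of its underside.
Not all that is in view belongs to the job. Leave any green or pink look-alike of the nest_box alone.

How it is judged:
On the way, in this order (a step that is already met when the one before it is completed fails the run):
1. the nest box stands upright with its foot squarely against the stop strip (within 6 mm, within 0.1 rad) (x of box_foot in the frame of turning_board between -0.006 and 0.004 m and angle between nest_box's own z axis and vertical below 0.1 rad and angle between the y axis of nest_box and the y axis of turning_board, either way round below 0.1 rad), for 0.1 s.
2. the nest box is tipped over the strip, its lower back edge still at the strip (within 30 mm) (angle between nest_box's own z axis and vertical above 0.3 rad and angle between nest_box's own x axis and vertical above 1.8 rad and x of box_foot in the frame of turning_board between -0.03 and 0.03 m and z of box_foot in the frame of turning_board below 0.035 m), for 0.1 s.
At the end, for the whole second after the job is handed in: The nest box lies at rest flat on its back on the board (within 0.04 rad), entrance hole up, in the pocket between strip and fence, its top end within 5 mm of the tall fence and square to it (0.05 rad), within 60 mm of the board's mid line (angle between nest_box's own x axis and vertical above 3.1 rad and x of box_top in the frame of turning_board between 0.145 and 0.152 m and y of box_top in the frame of turning_board between -0.06 and 0.06 m and z of nest_box in the frame of turning_board below 0.062 m and angle between the y axis of nest_box and the y axis of turning_board, either way round below 0.05 rad and linear speed of nest_box below 0.01 m/s); the robot touches nothing.
It fails at once if the paint jar is moved 20 mm or more (distance of paint_jar from where it was at the start of the episode above 0.02 m).
It fails at once if the birdhouse roof is moved 20 mm or more (distance of birdhouse_roof from where it was at the start of the episode above 0.02 m).
It also fails if it takes over 46 s, if anything falls off the work surface, if the arm or the gripper's body presses on something with over 40 N, if the wrist force passes 120 N, or if a joint passes its speed limit or range.

## Working session

There is one attempt and no reset: what is moved stays moved. The work goes in short steps, each a Python script; the robot and the scene stay as the last script left them, time stands still between calls to the robot, and variables do not carry over. Pictures are saved under pics/ and viewed, at most 10 in all, crops included, and the job is handed in when it is done.

```bash
mkdir -p pics; ls; python3 - <<'E'
from workcell import r
import cv2
for n in("top","side"):
    cv2.imwrite(f"pics/{n}0.png",r.snapshot(n)[:,:,::-1])
    c=r.calibration(n);print(n,c)
s=r.read_state();print(s['clock'],s['ee_pos'],s['ee_rot'])
E
```

```text
pics
top {'fx': 385.1019729146462, 'fy': 385.1019729146462, 'cx': 320.78906323494505, 'cy': 195.47210055590554, 'R': array([[ 0.00943531, -0.99982129, -0.01638186],
       [-0.9970263 , -0.00815338, -0.07662945],
       [ 0.07648219,  0.01705617, -0.99692505]]), 't': array([0.02657719, 0.56695515, 1.25642528])}
side {'fx': 417.4457849880538, 'fy': 417.4457849880538, 'cx': 312.7176117260733, 'cy': 196.82265065539374, 'R': array([[ 0.98387563, -0.17783959,  0.01902195],
       [-0.06471237, -0.45311265, -0.88910137],
       [ 0.16673651,  0.87353421, -0.45731491]]), 't': array([-0.55529727,  0.12413161,  1.24588152])}
0.1 [0.21927086 0.53102761 0.2379203 ] [-6.11406650e-01 -3.08091384e+00  2.25239345e-03]
```

View pics/top0.png

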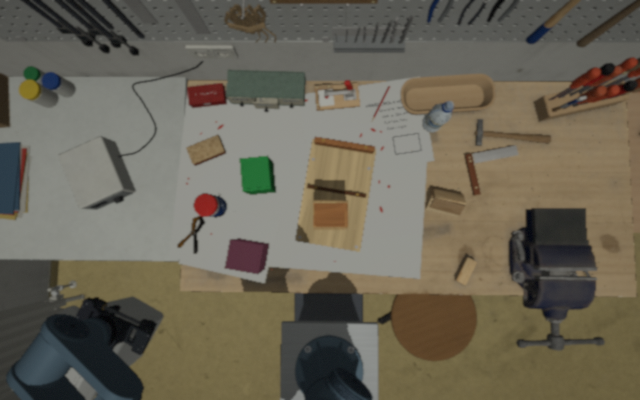

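View pics/side0.png

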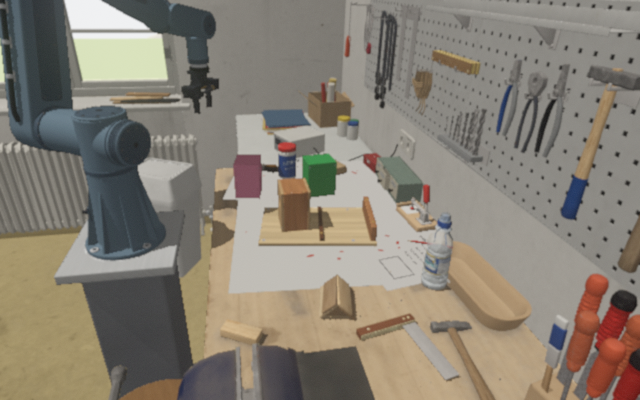

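Top view: box top near (331,214), strip near (336,189), fence near (345,145). The jar is at (208,205) and the roof at (446,200), both well clear. I'll zoom in for corners.

```bash
python3 - <<'E'
import cv2,numpy as np
a=cv2.imread("pics/top0.png")[130:255,285:385]; b=cv2.imread("pics/side0.png")[165:250,250:385]
cv2.imwrite("pics/c1.png",np.clip(cv2.resize(a,None,fx=4.8,fy=4.8,interpolation=cv2.INTER_CUBIC)*1.6,0,255))
cv2.imwrite("pics/c2.png",cv2.resize(b,None,fx=5,fy=5,interpolation=cv2.INTER_CUBIC))
E
```

```text
[ WARN:0@0.046] global loadsave.cpp:1063 imwrite_ Unsupported depth image for selected encoder is fallbacked to CV_8U.
```

View pics/c1.png

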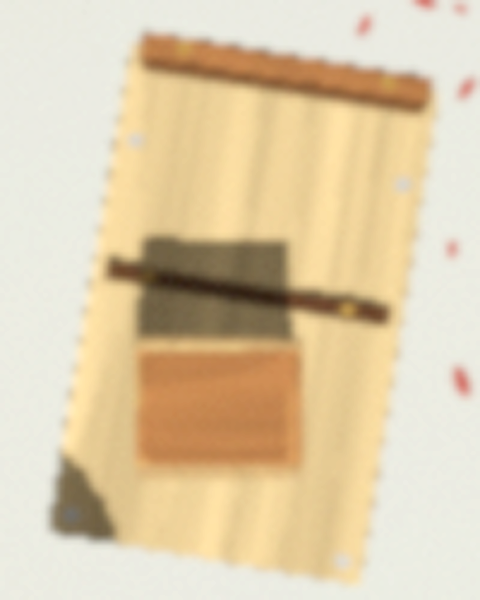

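View pics/c2.png

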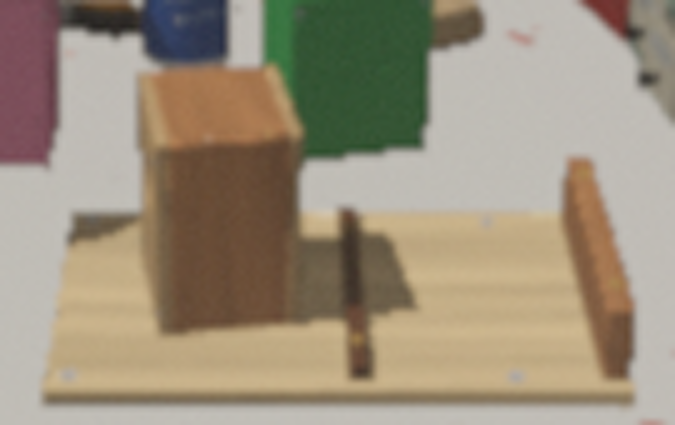

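```bash
cat > h.py <<'E'
import numpy as np,cv2
from workcell import r
from scipy.spatial.transform import Rotation as Ro
def ray(n,uv,z):
    c=r.calibration(n);R=c['R'];o=-R.T@c['t']
    d=R.T@np.array([(uv[0]-c['cx'])/c['fx'],(uv[1]-c['cy'])/c['fy'],1.])
    return (o+d*(z-o[2])/d[2])[:2]
T=lambda p:(p[0]/4.8+285-.4,p[1]/4.8+130-.4)
S=lambda p:(p[0]/5+250-.4,p[1]/5+165-.4)
def ori(psi,th):
    z=np.array([np.cos(psi)*np.sin(th),np.sin(psi)*np.sin(th),-np.cos(th)]);y=np.array([-np.sin(psi),np.cos(psi),0])
    return Ro.from_matrix(np.c_[np.cross(y,z),y,z]).as_rotvec()
E
python3 - <<'E'
from h import *
for k,n,f,p,z in [("board NL","top",T,(53,528),.012),("board NR","top",T,(357,582),.012),("strip L","top",T,(107,277),.022),("strip R","top",T,(385,321),.022),
 ("fence nearL","top",T,(142,68),.062),("fence nearR","top",T,(428,109),.062),
 ("box NL","top",T,(138,468),.142),("NR","top",T,(300,469),.142),("FR","top",T,(300,340),.142),("FL","top",T,(138,346),.142),
 ("S board NR","side",S,(44,400),.0),("S board FR","side",S,(632,400),.0),("S strip R near","side",S,(347,345),.022),("S strip L","side",S,(341,210),.022),
 ("S box NR top","side",S,(153,147),.142),("S FR","side",S,(299,135),.142),("S FL","side",S,(272,68),.142),("S NL","side",S,(140,75),.142),("S NR bot","side",S,(163,330),.012),("S FR bot","side",S,(294,320),.012)]:
    print(k,ray(n,f(p),z).round(4))
E
```

```text
board NL [0.4199 0.1139]
board NR [ 0.385  -0.0962]
strip L [0.5936 0.0781]
strip R [ 0.5646 -0.1143]
fence nearL [0.732  0.0539]
fence nearR [ 0.7051 -0.1392]
box NL [0.4625 0.0509]
NR [ 0.4628 -0.0499]
FR [ 0.5432 -0.0496]
FL [0.5386 0.0517]
S board NR [ 0.3852 -0.0917]
S board FR [ 0.7297 -0.1439]
S strip R near [ 0.5663 -0.0929]
S strip L [0.5946 0.0735]
S box NR top [ 0.4564 -0.0518]
S FR [ 0.543  -0.0483]
S FL [0.5423 0.0471]
S NL [0.4592 0.0481]
S NR bot [ 0.4612 -0.0439]
S FR bot [ 0.5426 -0.0442]
```

```bash
cat >> h.py <<'E'
PSI=-.152;O=np.array([.580,-.018]);CX=np.array([np.cos(PSI),np.sin(PSI)]);CY=np.array([-CX[1],CX[0]])
def W(x,y,z): return np.r_[O+x*CX+y*CY,z+.012]   # board frame, z above board surface
def B(p): d=np.array(p[:2])-O; return np.r_[d@CX,d@CY,p[2]-.012].round(4)
E
python3 - <<'E'
from h import *
for th in(.6,.79,.95,1.1,1.3):
    print(th,[r.ik(W(*p),ori(PSI,th)) is not None for p in[(-.2,.012,.2),(-.2,.012,.012),(-.09,.012,.012),(-.13,.01,.115),(0,.01,.15),(-.06,.01,.04),(.02,.01,.04)]])
q=r.ik(W(-.2,.012,.25),ori(PSI,.79));print(q)
E
```

```text
0.6 [True, False, True, True, True, True, True]
0.79 [False, False, True, True, True, True, True]
0.95 [False, False, True, False, True, True, True]
1.1 [False, False, True, False, True, True, True]
1.3 [False, False, True, False, True, True, True]
None
```

```bash
python3 - <<'E'
from h import *
for th in(.45,.55,.6,.65,.7,.79):
  for z in(.012,.02,.1,.2):
    ok=[x for x in np.arange(-.2,-.08,.005) if r.ik(W(x,.012,z),ori(PSI,th)) is not None]
    print(th,z,round(min(ok),3) if ok else None)
E
```

```text
0.45 0.012 -0.2
0.45 0.02 -0.2
0.45 0.1 -0.2
0.45 0.2 -0.2
0.55 0.012 -0.19
0.55 0.02 -0.19
0.55 0.1 -0.195
0.55 0.2 -0.2
0.6 0.012 -0.175
0.6 0.02 -0.175
0.6 0.1 -0.18
0.6 0.2 -0.2
0.65 0.012 -0.165
0.65 0.02 -0.165
0.65 0.1 -0.165
0.65 0.2 -0.2
0.7 0.012 -0.155
0.7 0.02 -0.155
0.7 0.1 -0.15
0.7 0.2 -0.19
0.79 0.012 -0.14
0.79 0.02 -0.135
0.79 0.1 -0.13
0.79 0.2 -0.16
```

```bash
python3 - <<'E'
from h import *
o=ori(PSI,.65)
r.gripper_close()
r.move_to(W(-.16,.014,.2),o)
r.move_straight(W(-.16,.014,.014),rate=.15)
print(r.read_state()['clock'],r.read_state()['wrist_force'])
print(r.move_straight(W(-.105,.014,.014),rate=.04,threshold=10))
print(r.move_straight(W(-.088,.014,.014),rate=.02,threshold=8))
s=r.read_state();print(s['clock'],B(s['ee_pos']),s['wrist_force'])
for n in("top","side"): cv2.imwrite(f"pics/{n}1.png",r.snapshot(n)[:,:,::-1])
a=cv2.imread("pics/top1.png")[130:255,285:385]; b=cv2.imread("pics/side1.png")[165:250,250:385]
c=np.zeros((600,800,3),np.uint8);A=cv2.resize(a,None,fx=4,fy=4,interpolation=2);D=cv2.resize(b,(400,252),interpolation=2)
c[:500,:400]=np.clip(A*1.6,0,255);c[:252,400:]=D;cv2.imwrite("pics/m1.png",c)
E
```

```text
Traceback (most recent call last):
workcell.IKError: the arm cannot follow that straight line within its joint ranges
```

```bash
cat >> h.py <<'E'
def pic(i):
    a=r.snapshot("top")[130:255,285:385,::-1]; b=r.snapshot("side")[165:250,250:385,::-1]
    c=np.zeros((500,800,3),np.uint8);A=cv2.resize(a,None,fx=4,fy=4,interpolation=2)
    c[:500,:400]=np.clip(A*1.6,0,255);c[:252,400:]=cv2.resize(b,(400,252),interpolation=2);cv2.imwrite(f"pics/m{i}.png",c)
E
python3 - <<'E'
from h import *
o=ori(PSI,.58)
r.move_to(W(-.16,.014,.2),o)
r.move_straight(W(-.16,.014,.014),rate=.15)
print(r.read_state()['clock'],r.read_state()['wrist_force'])
print(r.move_straight(W(-.105,.014,.014),rate=.04,threshold=10))
print(r.move_straight(W(-.088,.014,.014),rate=.02,threshold=8))
s=r.read_state();print(s['clock'],B(s['ee_pos']),s['wrist_force'])
pic(1)
E
```

```text
7.4083 [ 0.45824515  0.43954045 -0.10144891]
False
True
9.4583 [-0.0979  0.0147  0.0129] [-1.58158078 -0.01449193  1.56359707]
```

View pics/m1.png

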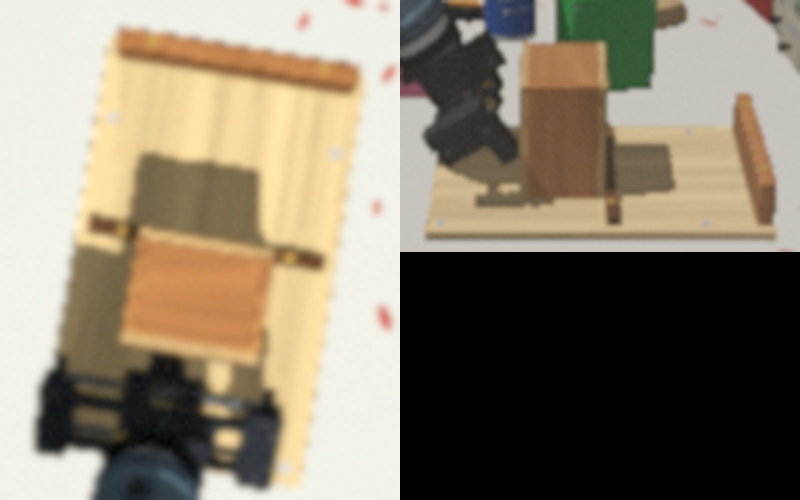

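Box stands upright, close to square against the strip (back edge (140,233)-(273,258) vs strip (90,222)-(323,260)). I'll seat it once more firmly, then tip it.

```bash
python3 - <<'E'
from h import *
print(r.move_straight(W(-.085,.004,.014) if 0 else W(-.085,.0147,.014),rate=.015,threshold=12))
r.sleep(.25)
s=r.read_state();print(s['clock'],B(s['ee_pos']),s['wrist_force'])
r.move_straight(W(-.125,.008,.014),rate=.1)
r.move_straight(W(-.125,.004,.108),rate=.15)
print(r.move_straight(W(-.050,.004,.122),rate=.04,threshold=30))
s=r.read_state();print(s['clock'],B(s['ee_pos']),s['wrist_force'])
pic(2)
E
```

```text
True
10.2333 [-0.098   0.0152  0.0114] [-1.80550449 -0.39077019  1.47972525]
False
14.1833 [-0.05    0.004   0.1221] [-2.07813313  0.42549507  4.6842692 ]
```

View pics/m2.png

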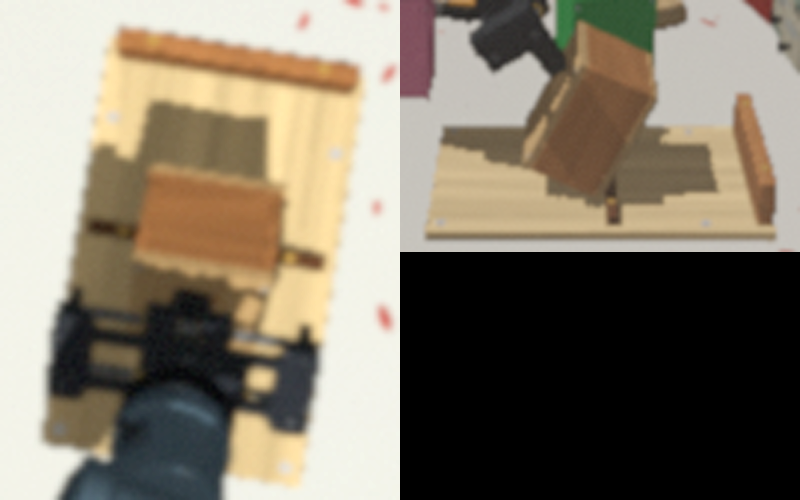

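Box leans about 30° over the strip, its back on the strip's edge. Continuing along the arc until it falls.

```bash
python3 - <<'E'
from h import *
print(r.move_straight(W(.012,.004,.146),rate=.04,threshold=30))
r.sleep(.3)
s=r.read_state();print(s['clock'],B(s['ee_pos']),s['wrist_force'])
r.move_straight(W(-.08,.004,.15),rate=.2)
pic(3)
E
```

```text
False
16.3917 [0.0119 0.004  0.146 ] [-0.30332648 -0.8152615  -0.0362014 ]
```

View pics/m3.png

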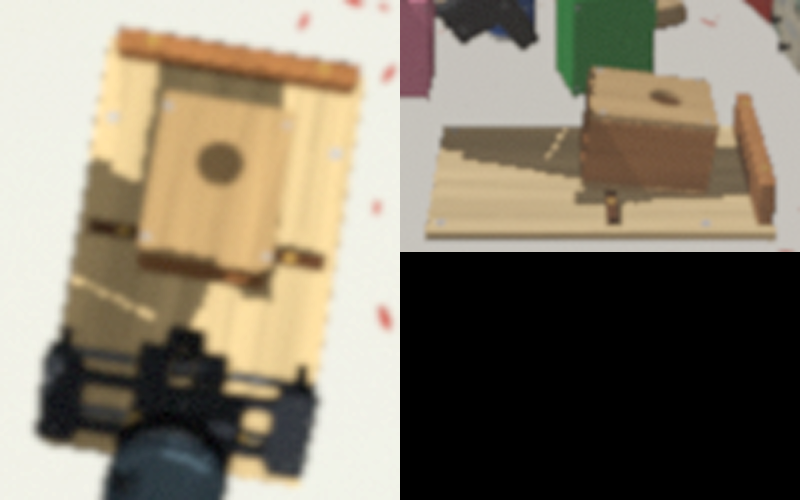

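Box on its back, hole up at (220,163), underside edge around (138,242)-(275,270), just before the strip. Now the final push.

```bash
python3 - <<'E'
from h import *
L=[ray("top",(p[0]/4+285-.4,p[1]/4+130-.4),.107) for p in((138,242),(275,270))]
b=[B(np.r_[l,.107]) for l in L];print(b);y=float((b[0][1]+b[1][1])/2)
o=ori(PSI,.79)
r.move_to(W(-.07,y,.15),o)
r.move_straight(W(-.06,y,.032),rate=.15)
s=r.read_state();print(s['clock'])
print(r.move_straight(W(.0,y,.032),rate=.04,threshold=25))
s=r.read_state();print(s['clock'],B(s['ee_pos']),s['wrist_force'])
print(r.move_straight(W(.022,y,.032),rate=.02,threshold=14))
r.sleep(.2)
s=r.read_state();print(s['clock'],B(s['ee_pos']),s['wrist_force'])
pic(4)
E
```

```text
[array([-0.0112,  0.0524,  0.095 ]), array([-0.0158, -0.0557,  0.095 ])]Traceback (most recent call last):
  File "<stdin>", line 6, in <module>
workcell.IKError: the arm cannot follow that straight line within its joint ranges
```

```bash
python3 - <<'E'
from h import *
y=-.0016
o=ori(PSI,.65)
r.move_to(W(-.07,y,.15),o)
r.move_straight(W(-.06,y,.032),rate=.15)
s=r.read_state();print(s['clock'])
print(r.move_straight(W(.0,y,.032),rate=.04,threshold=25))
s=r.read_state();print(s['clock'],B(s['ee_pos']),s['wrist_force'])
print(r.move_straight(W(.022,y,.032),rate=.02,threshold=14))
r.sleep(.2)
s=r.read_state();print(s['clock'],B(s['ee_pos']),s['wrist_force'])
pic(4)
E
```

```text
20.5583
False
22.2083 [-0.0002 -0.0016  0.0319] [-1.38618822  0.5239794  -1.96132506]
True
23.0667 [ 0.01   -0.0011  0.0309] [-0.88553233 -0.10374017  0.69522041]
```

View pics/m4.png

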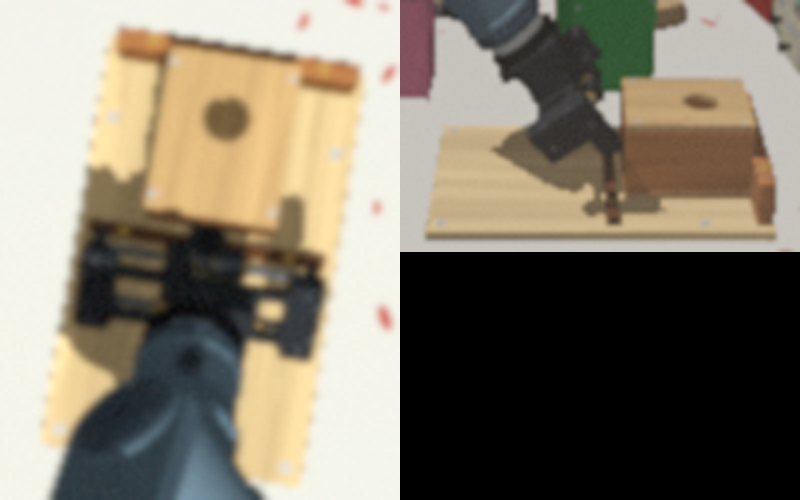

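The box is flat in the pocket at the fence. One more firm push to square it up, then retreat and check.

```bash
python3 - <<'E'
from h import *
y=-.0011
print(r.move_straight(W(.022,y,.031),rate=.02,threshold=20)); r.sleep(.2)
s=r.read_state();print(s['clock'],B(s['ee_pos']),s['wrist_force'])
r.move_straight(W(-.05,y,.035),rate=.1); r.move_straight(W(-.07,y,.15),rate=.15)
r.sleep(.3);print(r.read_state()['clock'])
pic(5)
E
```

```text
True
23.7083 [ 0.0104 -0.0005  0.029 ] [-2.62935111 -0.25278997  2.38085449]
26.6667
```

View pics/m5.png

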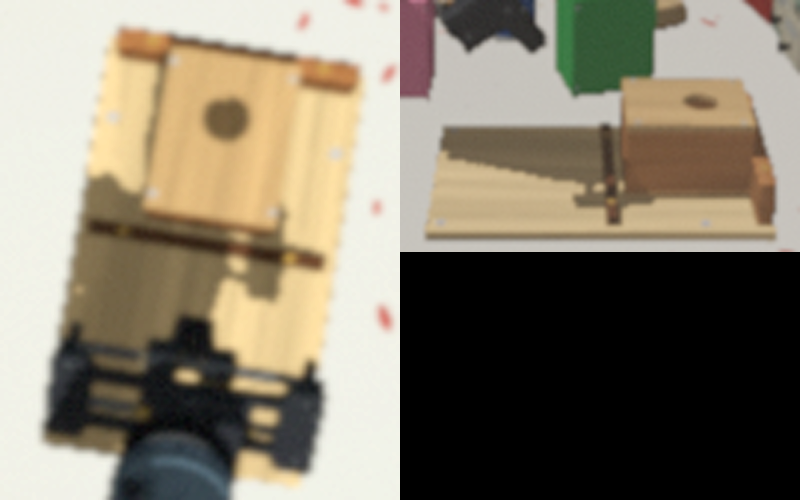

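The box's near edge has slope 0.15 and the strip 0.16, so it is square. It lies flat, clear of the strip, with the hole up at (226,118).

```bash
python3 -c "
from workcell import r
print(r.hand_in())"
```

```text
the job is handed in; nothing more can be done
None
```

I handed the job in: in the last pictures the nest box lies flat on its back in the pocket, hole up, square and snug against the fence. The arm never went near the paint jar or the roof. No verdict came back.

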